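# Wedge the rocking chopping board

### The job

The wooden chopping board rocks because its corner foot facing the orange wedge is too short. With your fingertips push the wedge, thin end first, under that foot, feeling and testing with a fingertip on the red disc above it, until the board stands level and no longer rocks, and finish while still pressing down firmly (5 to 20 N) on that disc. Grip and lift nothing, do not shove the board out of its place or jack it up crooked, and leave the jar and the shaker standing on the board and everything else alone.

Things in the scene. Friction and masses are not known exactly. Their poses are not given: they have to be found in the camera images.
- board: Loose square wooden board, 190 x 190 mm, about 1 kg; underside 27 mm, top 55 mm above the worktop. Origin: its middle, at worktop level; x points along the diagonal from the short-foot corner to the opposite one. Four round feet, 22 mm across, on the diagonals 100 mm from the middle. Left alone it stands level on the three good ones; 2 to 4 N on the disc over the short foot makes that corner sink.
- short_corner (a point): Point on the axis of the short foot, at worktop level (100 mm from the board's middle). The short foot's own flat underside hangs 4 to 9 mm above the worktop, different each time; it cannot be turned or moved.
- corner_pad: The red disc on the board's top over the short foot, 32 mm across, origin on its axis, its top 57 mm above the worktop. The other three corners carry such discs too. Wall cabinets hang over the far part of the board (from 0.46 m up, beyond x = 0.6 m): keep the hand low there.
- wedge: Loose orange wedge, 90 x 48 mm, 50 to 100 g, its thin end 10 to 32 mm from the short foot and aimed at it within 0.15 rad, 8 mm. Origin on its underside; x points to the thin end, at x = +45 mm. Slope: 2 mm high there to 14 mm at x = -15 mm (1 in 5); then a butt block 22 mm high to x = -45 mm. Slides with under 1 N; once it bears on the foot the push climbs past 5 N and it lifts the board. Friction holds it.
- wedge_butt (a point): Middle of the wedge's upright butt face (48 mm wide, 22 mm high), 11 mm above the worktop: the face to push.
- wedge_tip (a point): Middle of the wedge's thin end, at its underside.
- bail_jar: Clip-top glass jar of beans, 95 x 90 x 143 mm, standing loose on the far part of the board, about 35 mm beyond its middle. Origin at its foot.
- shaker: Small glass shaker with grey cap, 44 x 44 x 90 mm, standing loose on the board, left of its middle as seen along its x. Origin at its foot.
- gilt_glass: Gilt-rimmed stemmed glass, 92 mm across, 121 mm high, loose on the worktop at the left; bystander. Origin at its foot.
- note_pad: Note pad, 115 x 76 x 11 mm, loose on the worktop at the right; bystander. Origin at its underside.
- teaspoon: Teaspoon with red handle, 132 mm long, loose on the worktop at the right; bystander.
Not all that is in view belongs to the job. Several things have the shape of the wedge; the one meant has the colours described above. What is shaped like the bail_jar but purple is not meant.

How it is judged (in metres and radians):
On the way, in this order (a step that is already met when the one before it is completed fails the run):
1. the wedge's thin end has been pushed in under the short foot (horizontal distance between wedge_tip and short_corner below 0.045 m and x of short_corner in the frame of wedge below 0.051 m and y of short_corner in the frame of wedge between -0.02 and 0.02 m), for 0.1 s.
2. a fingertip presses on the red disc over the short foot and the board stays level (contact force between the fingers and corner_pad above 4 N and angle between board's own z axis and vertical below 0.01 rad and contact force between wedge and board above 1 N), for 0.3 s.
At the end, for the whole second after the job is handed in: A fingertip presses the red disc over the short foot with over 4 N and does not touch the wedge; the board stays level within 0.010 rad, carried there by the wedge (over 1 N, foot within 20 mm of its middle line), is within 20 mm of its place, all at rest, jar and shaker upright on it (all of step 2 and contact force between the fingers and wedge below 0.2 N and y of short_corner in the frame of wedge between -0.02 and 0.02 m and distance of board from where it was at the start of the episode below 0.02 m and linear speed of each of board, wedge below 0.01 m/s and angle between each of bail_jar, shaker's own z axis and vertical below 0.1 rad and height (world z) of each of bail_jar, shaker above 0.045 m); the arm keeps its last pose, push and grip.
It fails at once if the wedge (15 mm) or the board (12 mm) is lifted off the worktop (height (world z) of wedge above 0.015 m or height (world z) of board above 0.012 m).
It fails at once if the board is pressed on with more than 50 N (contact force between the fingers and board above 50 N).
It fails at once if the board is shoved more than 30 mm (distance of board from where it was at the start of the episode above 0.03 m).
It fails at once if the jar or the shaker is touched or tips (contact force between any of the arm, the fingers and bail_jar above 1 N or contact force between any of the arm, the fingers and shaker above 1 N or angle between any of bail_jar, shaker's own z axis and vertical above 0.3 rad).
It fails at once if the gilt-rimmed glass, note pad or teaspoon is moved more than 20 mm (distance of any of gilt_glass, note_pad, teaspoon from where it was at the start of the episode above 0.02 m).
It also fails if it takes over 48 s, if anything falls off the work surface, if the arm or the gripper's body presses on something with over 40 N, if the wrist force passes 120 N, or if a joint passes its speed limit or range.

### The arm

A 6-joint arm with a two-finger parallel gripper is mounted at the origin on a cart in front of the work surface, level with it; the furniture and walls round the work are solid. World frame = base frame: x ahead of the robot, y to its left, z up, the work surface at z = 0. Lengths are in m, angles in degrees, forces in N, time in s.
With the tool pointing down it reaches from about 0.375 to 0.9 m from the base axis. Payload 3.1 kg.
Tool frame: the origin (TCP) lies between the finger pads; the fingertips stand bot.tip_extent ahead of it and the grasp point (between the pads) lies 2 mm behind it (bot.tip_extent is the distance from the TCP to the fingertips, in m); z points along the fingers, y is the direction in which the jaws open and shut (so a half turn about z gives the same grasp; the last joint's range is limited). The gripper opens to 87 mm and grips with 3 to 60 N. Pads are 19 mm wide; open, the fingers measure 117 mm over their backs; the gripper's body (75 mm by 190 mm) begins 51 mm behind the grasp point.
Start: joints at [-84.253, 30.224, 82.088, -0, 67.689, -10.227], TCP at [0.172, -0.601, 0.24] pointing down, gripper open.
Joint ranges: [-176.69, 176.69], [-43.24, 126.21], [12.49, 139.97], [-82, 262], [0, 151.66], [-163.58, 163.58]. Speed limits (degrees/s): [159.86, 159.86, 180, 180, 180, 180].

### API

Orientations are given as a 3x3 rotation matrix whose columns are the frame's x, y, z axes.
In Python, from rig import bot, imaging, recognise, masks_of, mark_of gives the robot as it stands.
- The arm moves only by the tool send_rows, never from a script. Its argument "plan" is a list that holds one entry, the list of rows, each a list of 5 numbers: the shift along the world's x, y, z normalised to -1 to 1, where 1 is 0.03 m, then the turn about the world's z normalised to -1 to 1, where 1 is 0.1 rad, then the closure, from -1 (fully open) to 1 (shut). A call has 1 to 20 rows; each row shifts and turns the commanded pose from where the row before left it; what a row does not reach is not made up. A row lasts 1/10 s, in which the tool goes at most 50 mm and 8.59 degrees, less where a joint would pass 70% of its speed; a pose out of reach is approached as far as the arm can. A call with a number of a shift or a turn outside -1 to 1 is refused whole. A call with a gripper value outside its range is refused whole. The fingers move at their own pace and stop on an object; the grip force is fixed at half the most. Time passes only in rows, so rows that do not move let the fingers close. It gives the time, the measured TCP pose, the force and the opening at its end, in the units of the state.
- bot.read_state(): the state, without advancing time (a new reading comes with each control period).
- imaging.capture(name): name is "scene" or "top" or "wrist"; returns a dict with "img" (420x560x3 uint8, blue, green, red), "mtx" (3x3 intrinsics, pixels), "pose" (4x4, takes a point from camera to world coordinates); the wrist camera has in their place "T_tool_cam" (4x4, takes a point from camera to tool coordinates, whose origin is the TCP and whose axes are the flange's). Camera axes: x right, y down, z forward; pixel columns grow to the right and rows downward; lengths in m; the calibration is good to about 2 mm. The wrist camera is an equidistant fisheye: a pixel r from the principal point sees the ray r / f radians off the axis. A picture is of the moment at which its call begins: read the wrist's pose just before it. There is no depth.
- bot.hand_in(): hands the job in, once; it reports no verdict.
Trained networks look in the newest picture that a camera, given by its name, has taken for a name from the list of things; names that differ only in an ending like _2 or _b are one class to them, and where a whole thing is asked for, a point or a joint stands for the part that bears it (a point fixed in the world has none). Each returns a list of dicts, best first, with "conf" (0 to 1); they miss things now and then, are a little off and sometimes report something else, mostly with a low value. They report only what shows in the picture. A call takes as long as a camera call. They do not tell look-alikes from the thing itself.
- recognise(camera, target): "at" ([x, y, z] in m, in world coordinates, good to about 4 mm: the middle of the surface that is visible of it).
- masks_of(camera, target): "region" (420x560 bool, what is visible of it).
- mark_of(camera, target): "at" ([x, y, z] in m, in world coordinates, good to about 4 mm: a listed point, or the origin of a listed thing).
The state is a dict: "time_s": time; "joint_positions": joint angles; "qvel": joint speeds; "tau": joint torques, N m; "position": TCP position; "tcp_rot": TCP orientation; "force": force on the tool from outside, world axes, zero at the start; "moment": the same for the moment, N m; "opening": opening from 0.0 (shut) to 1.0 (fully open).
Only numpy, scipy, OpenCV 4.12 (cv2) and the standard library are available. Lean on these libraries where they do the work, as an engineer would, in place of code of your own. Each camera call takes 0.05 s, during which the arm holds its last target.

## Working session

There is one attempt and no reset: what is moved stays moved. The work goes in short steps, Python scripts to look and compute and a tool call to move; the robot and the scene stay as the last step left them, time stands still between calls to the robot, and variables do not carry over. Pictures are saved under pics/ and viewed, and the job is handed in when it is done.

Besides the shell and the picture viewer there is one more tool, called after "Call:" by a JSON object that holds its "name" and its "arguments". send_rows: Moves the arm, as the interface text tells. Its arguments: {"type":"object","properties":{"plan":{"type":"array"}},"required":["plan"]}

```bash
mkdir -p pics; ls
cat > h.py <<'E'
from rig import bot, imaging, recognise, masks_of, mark_of
import numpy as np, cv2
def snap(c,n):
    d=imaging.capture(c); cv2.imwrite(f'pics/{n}.png',d['img']); return d
E
python3 - <<'E'
from h import *
s=bot.read_state(); print(s['time_s'],s['position'],s['tcp_rot'],s['force'],s['opening'],bot.tip_extent)
for c in ['scene','top']:
    snap(c,c+'0')
    for t in ['wedge_butt','wedge_tip','wedge','short_corner','corner_pad','board','shaker','bail_jar']:
        print(c,t,[(np.round(r['at'],3).tolist(),round(r['conf'],2)) for r in mark_of(c,t)])
E
```

```text
pics
0.0 [ 0.171926   -0.6001585   0.23857136] [[ 9.61404506e-01  2.75138716e-01 -2.52479117e-04]
 [ 2.75138604e-01 -9.61402126e-01  2.16793209e-03]
 [ 3.53748092e-04 -2.15372643e-03 -9.99997618e-01]] [-0.79224781  0.00901056  0.17725527] 1.0007219342565534 0.017
scene wedge_butt [([0.538, 0.328, 0.012], 0.88), ([0.477, 0.165, 0.015], 0.75), ([0.576, 0.109, -0.004], 0.64), ([0.487, 0.02, 0.018], 0.6), ([0.668, 0.061, -0.0], 0.27)]
scene wedge_tip [([0.471, 0.269, -0.001], 0.98), ([0.555, 0.126, 0.006], 0.85), ([0.402, 0.041, -0.0], 0.74)]
scene wedge [([0.509, 0.299, -0.002], 0.97), ([0.514, 0.149, 0.0], 0.91), ([0.442, 0.026, 0.001], 0.7)]
scene short_corner [([0.579, 0.11, -0.003], 0.78)]
scene corner_pad [([0.58, 0.111, 0.049], 0.47)]
scene board [([0.663, 0.06, -0.002], 0.91)]
scene shaker [([0.667, 0.12, 0.057], 0.85)]
scene bail_jar [([0.69, 0.034, 0.05], 0.93), ([0.496, -0.122, -0.001], 0.88)]
top wedge_butt [([0.54, 0.332, 0.012], 0.93), ([0.486, 0.022, 0.014], 0.83), ([0.477, 0.166, 0.012], 0.82)]
top wedge_tip [([0.404, 0.039, 0.0], 0.91), ([0.474, 0.273, -0.005], 0.8), ([0.552, 0.128, 0.001], 0.77)]
top wedge [([0.511, 0.301, 0.002], 0.81), ([0.45, 0.03, -0.002], 0.72), ([0.552, 0.122, 0.001], 0.6), ([0.517, 0.144, 0.003], 0.57)]
top short_corner [([0.689, 0.032, 0.055], 0.75)]
top corner_pad [([0.578, 0.111, 0.058], 0.58)]
top board [([0.665, 0.053, -0.001], 0.95)]
top shaker [([0.668, 0.119, 0.056], 0.71)]
top bail_jar [([0.691, 0.034, 0.058], 0.86), ([0.498, -0.122, 0.001], 0.82)]
```

View pics/scene0.png

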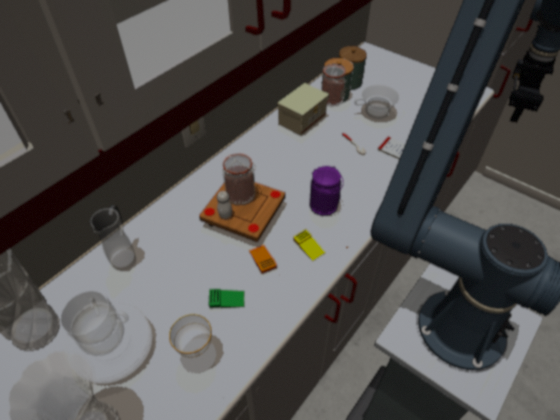

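View pics/top0.png

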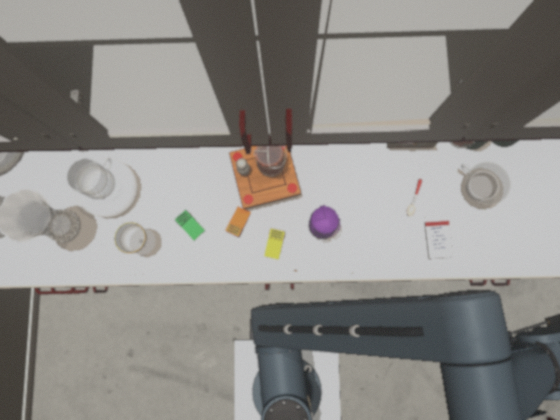

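Run:
```python
from h import *
d=imaging.capture('top')
K=d['mtx'];P=np.linalg.inv(d['pose'])
for n,p in dict(butt=[.477,.1655,.012],tip=[.5535,.127,0],pad=[.579,.111,.057],mid=[.665,.057,.055]).items():
    q=P@np.r_[p,1]; u=K@q[:3]; print(n,(u/u[2])[:2].round())
u=K@(P@np.r_[.52,.14,0.,1])[:3]; u=(u/u[2]).astype(int)[:2]; print(u)
c=d['img'][max(0,u[1]-80):u[1]+80,max(0,u[0]-80):u[0]+80]
cv2.imwrite('pics/crop0.png',cv2.resize(c,None,fx=3.7,fy=3.7,interpolation=cv2.INTER_CUBIC))
```

```text
butt [231. 234.]
tip [243. 210.]
pad [246. 199.]
mid [263. 172.]
[239 220]
```

View pics/crop0.png

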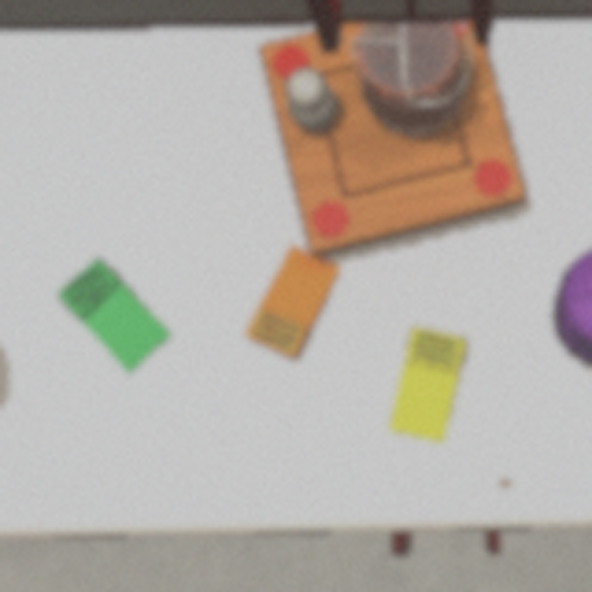

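The candidates in the top picture are the green wedge (190,225), the orange one (238,221) and the yellow one (275,244). The orange wedge is the one described, and its thin end points at the board's near-left red disc (246,199). I ignore the purple jar at (324,222). Next I shut the fingers and fly in behind the orange wedge's butt.

Call:
{"name": "send_rows", "arguments": {"plan": [[[0.8,1,0,-0.4,1],[0.8,1,0,-0.4,1],[0.8,1,0,-0.4,1],[0.8,1,0,-0.4,1],[0.8,1,0,-0.4,1],[0.8,1,0,-0.4,1],[0.8,1,0,-0.4,1],[0.8,1,0,-0.4,1],[0.8,1,0,-0.4,1],[0.8,1,0,-0.4,1]]]}}

```text
time_s: 1.95
position: [0.4129, -0.2996, 0.2398]
tcp_rot: [[0.992, -0.123, 0.0], [-0.123, -0.992, -0.0], [0.0, 0.0, -1.0]]
force: [0.3, -0.5, 0.9]
opening: 0.175
```

Call:
{"name": "send_rows", "arguments": {"plan": [[[0,1,0,-0.25,1],[0,1,0,-0.25,1],[0,1,0,-0.25,1],[0,1,0,-0.25,1],[0,1,0,-0.25,1],[0,1,0,-0.25,1],[0,1,0,-0.25,1],[0,1,0,-0.25,1],[0,1,0,-0.25,1],[0,1,0,-0.25,1],[0,1,0,-0.25,1],[0,1,0,-0.25,1],[0,1,0,-0.25,1],[0,1,0,-0.2,1],[0,1,0,0,1],[0,1,0,0,1],[0,0,0,0,1],[0,0,0,0,1]]]}}

```text
time_s: 3.75
position: [0.4119, 0.1794, 0.2396]
tcp_rot: [[0.894, -0.448, 0.0], [-0.448, -0.894, -0.0], [0.0, 0.0, -1.0]]
force: [0.0, 0.2, 0.6]
opening: 0.006
```

Run:
```python
from h import *
s=bot.read_state(); print(s['time_s'],s['position'],s['tcp_rot'],s['force'],s['opening'])
for c in ['scene','top','wrist']:
    d=snap(c,c+'1')
    for t in ['wedge_butt','wedge_tip','wedge','short_corner','corner_pad','board','shaker','bail_jar']:
        print(c,t,[(np.round(r['at'],3).tolist(),round(r['conf'],2)) for r in mark_of(c,t)])
```

```text
3.75 [0.41189362 0.17939902 0.23960634] [[ 8.94174883e-01 -4.47717831e-01  1.51868065e-04]
 [-4.47717720e-01 -8.94174823e-01 -4.78545294e-04]
 [ 3.50049860e-04  3.59909158e-04 -9.99999874e-01]] [0.04098391 0.16123196 0.61889344] 0.005871130838425148
scene wedge_butt [([0.486, 0.02, 0.018], 0.98), ([0.54, 0.327, 0.014], 0.77), ([0.476, 0.167, 0.01], 0.75)]
scene wedge_tip [([0.399, 0.04, -0.0], 0.91), ([0.472, 0.27, -0.001], 0.79), ([0.558, 0.123, 0.003], 0.56), ([0.45, -0.485, -0.002], 0.2)]
scene wedge [([0.516, 0.147, 0.001], 0.91), ([0.444, 0.03, -0.002], 0.81), ([0.507, 0.299, -0.0], 0.56)]
scene short_corner [([0.579, 0.114, -0.003], 0.86)]
scene corner_pad [([0.518, 0.146, -0.001], 0.57)]
scene board [([0.666, 0.058, -0.005], 0.82)]
scene shaker [([0.671, 0.121, 0.056], 0.67)]
scene bail_jar [([0.694, 0.034, 0.055], 0.76), ([0.498, -0.124, -0.003], 0.6), ([0.476, 0.166, 0.013], 0.46)]
top wedge_butt [([0.474, 0.166, 0.01], 0.79), ([0.486, 0.019, 0.014], 0.6), ([0.539, 0.329, 0.011], 0.39), ([0.459, 0.46, 0.002], 0.25)]
top wedge_tip [([0.402, 0.036, -0.0], 0.87), ([0.557, 0.125
[... 263 characters left out ...]
5], 0.56)]
top board []
top shaker [([0.671, 0.12, 0.058], 0.5)]
top bail_jar [([0.498, -0.123, 0.004], 0.83), ([0.689, 0.035, 0.056], 0.77)]
wrist wedge_butt [([0.542, 0.333, 0.014], 0.96), ([0.476, 0.164, 0.007], 0.71), ([0.486, 0.018, 0.01], 0.65)]
wrist wedge_tip [([0.402, 0.04, 0.001], 0.95), ([0.475, 0.271, 0.001], 0.66), ([0.556, 0.125, 0.0], 0.59)]
wrist wedge [([0.445, 0.034, 0.0], 0.79), ([0.507, 0.301, 0.001], 0.78), ([0.517, 0.142, -0.001], 0.71)]
wrist short_corner [([0.578, 0.108, 0.003], 0.84)]
wrist corner_pad [([0.558, 0.126, 0.0], 0.58), ([0.576, 0.111, 0.052], 0.55)]
wrist board []
wrist shaker [([0.576, 0.108, 0.002], 0.57)]
wrist bail_jar [([0.497, -0.12, -0.002], 0.61)]
```

The wedge estimates from three cameras agree: butt (.476,.166), tip (.555,.126), foot (.578,.111). The foot lies about 27 mm ahead of the tip and 2 mm off its line. Now I descend behind the butt.

Call:
{"name": "send_rows", "arguments": {"plan": [[[0.2,0.05,-0.9,0,1],[0.2,0.05,-0.9,0,1],[0.2,0.05,-0.9,0,1],[0.2,0,-0.9,0,1],[0.15,0,-0.9,0,1],[0,0,-0.9,0,1],[0,0,-0.8,0,1],[0,0,-0.5,0,1],[0,0,-0.3,0,1],[0,0,-0.22,0,1],[0,0,0,0,1],[0,0,0,0,1]]]}}

```text
time_s: 6.3
position: [0.441, 0.1838, 0.0234]
tcp_rot: [[0.893, -0.449, 0.001], [-0.449, -0.893, 0.0], [0.001, -0.001, -1.0]]
force: [-0.3, 0.5, -0.2]
opening: 0.006
```

Run:
```python
from h import *
s=bot.read_state(); print(s['time_s'],s['position'],s['force'])
d=snap('wrist','wrist2')
for c in ['wrist','scene']:
    if c=='scene': snap(c,'scene2')
    for t in ['wedge_butt','wedge_tip','short_corner']:
        print(c,t,[(np.round(r['at'],3).tolist(),round(r['conf'],2)) for r in mark_of(c,t)])
```

```text
6.3 [0.44095667 0.18375087 0.02339277] [-0.2609823   0.54747525 -0.21111572]
wrist wedge_butt [([0.475, 0.164, 0.008], 0.9), ([0.545, 0.332, 0.012], 0.77), ([0.487, 0.019, 0.009], 0.73)]
wrist wedge_tip [([0.555, 0.126, -0.0], 0.86), ([0.475, 0.272, -0.006], 0.79), ([0.402, 0.041, 0.004], 0.74)]
wrist short_corner []
scene wedge_butt [([0.489, 0.018, 0.016], 0.8), ([0.535, 0.329, 0.014], 0.79)]
scene wedge_tip [([0.472, 0.271, -0.001], 0.85), ([0.399, 0.037, -0.0], 0.5)]
scene short_corner []
```

View pics/wrist2.png

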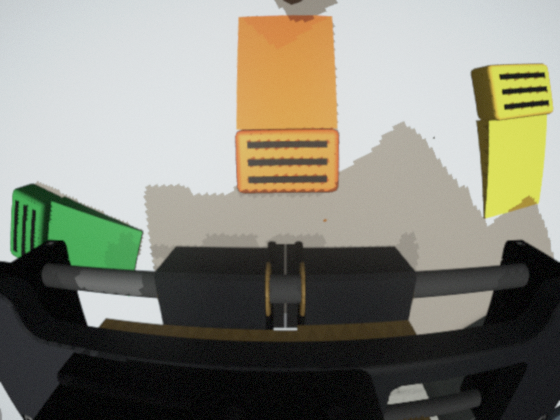

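The wrist view shows the fingers (column 285) centred on the orange butt (columns 237-340, rows 130-192), with the slope pointing straight ahead. I start the push.

Call:
{"name": "send_rows", "arguments": {"plan": [[[0.11,-0.056,0,0,1],[0.11,-0.056,0,0,1],[0.11,-0.056,0,0,1],[0.11,-0.056,0,0,1],[0.11,-0.056,0,0,1],[0.11,-0.056,0,0,1],[0.11,-0.056,0,0,1],[0.11,-0.056,0,0,1],[0.11,-0.056,0,0,1],[0.11,-0.056,0,0,1],[0.11,-0.056,0,0,1],[0.11,-0.056,0,0,1]]]}}

```text
time_s: 7.9
position: [0.4804, 0.1634, 0.0229]
tcp_rot: [[0.893, -0.449, 0.0], [-0.449, -0.893, -0.0], [0.0, 0.0, -1.0]]
force: [-0.2, 0.3, 0.1]
opening: 0.005
```

Run:
```python
from h import *
s=bot.read_state(); print(s['time_s'],s['position'],s['force'])
d=snap('wrist','wrist3')
for c in ['wrist']:
    for t in ['wedge_butt','wedge_tip','wedge','short_corner']:
        print(c,t,[(np.round(r['at'],3).tolist(),round(r['conf'],2)) for r in mark_of(c,t)])
```

```text
7.9 [0.48038734 0.16337501 0.02292551] [-0.22572873  0.30848038  0.14840138]
wrist wedge_butt [([0.487, 0.017, 0.008], 0.83), ([0.49, 0.157, 0.008], 0.65)]
wrist wedge_tip [([0.473, 0.274, -0.002], 0.75), ([0.403, 0.041, 0.001], 0.65)]
wrist wedge [([0.444, 0.03, 0.0], 0.91), ([0.533, 0.14, 0.0], 0.69), ([0.505, 0.298, 0.002], 0.56)]
wrist short_corner []
```

View pics/wrist3.png

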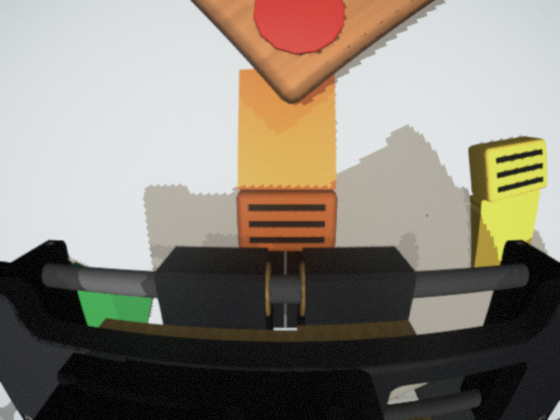

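The wedge moves straight with the fingers (butt at rows 190-245) and its tip is at the board's corner (292,100). I now push in short felt steps.

Call:
{"name": "send_rows", "arguments": {"plan": [[[0.06,-0.03,0,0,1],[0.06,-0.03,0,0,1],[0.06,-0.03,0,0,1],[0.06,-0.03,0,0,1]]]}}

```text
time_s: 8.55
position: [0.4875, 0.1598, 0.0229]
tcp_rot: [[0.893, -0.45, -0.0], [-0.45, -0.893, 0.0], [-0.0, -0.0, -1.0]]
force: [-1.3, 0.9, 0.2]
opening: 0.006
```

Call:
{"name": "send_rows", "arguments": {"plan": [[[0.06,-0.03,0,0,1],[0.03,-0.015,0,0,1]]]}}

```text
time_s: 8.75
position: [0.4903, 0.1585, 0.023]
tcp_rot: [[0.893, -0.45, 0.0], [-0.45, -0.893, 0.0], [0.0, -0.0, -1.0]]
force: [-0.9, -0.4, -0.4]
opening: 0.007
```

Call:
{"name": "send_rows", "arguments": {"plan": [[[0.03,-0.015,0,0,1],[0.03,-0.015,0,0,1]]]}}

```text
time_s: 8.95
position: [0.4917, 0.1576, 0.023]
tcp_rot: [[0.893, -0.45, -0.0], [-0.45, -0.893, -0.0], [-0.0, 0.0, -1.0]]
force: [-0.7, 0.5, 0.5]
opening: 0.006
```

Call:
{"name": "send_rows", "arguments": {"plan": [[[0.03,-0.015,0,0,1],[0.03,-0.015,0,0,1]]]}}

```text
time_s: 9.15
position: [0.4936, 0.1568, 0.0229]
tcp_rot: [[0.893, -0.45, -0.0], [-0.45, -0.893, 0.0], [-0.0, 0.0, -1.0]]
force: [-1.2, 0.4, -0.2]
opening: 0.007
```

Call:
{"name": "send_rows", "arguments": {"plan": [[[0.03,-0.015,0,0,1],[0.03,-0.015,0,0,1]]]}}

```text
time_s: 9.35
position: [0.4955, 0.1558, 0.023]
tcp_rot: [[0.893, -0.449, -0.0], [-0.449, -0.893, 0.0], [-0.0, 0.0, -1.0]]
force: [-0.7, -0.2, 0.6]
opening: -0.0
```

Call:
{"name": "send_rows", "arguments": {"plan": [[[0.03,-0.015,0,0,1],[0.03,-0.015,0,0,1]]]}}

```text
time_s: 9.55
position: [0.4973, 0.1549, 0.023]
tcp_rot: [[0.893, -0.45, -0.0], [-0.45, -0.893, 0.0], [-0.0, 0.0, -1.0]]
force: [-1.6, 0.0, 0.3]
opening: 0.005
```

Call:
{"name": "send_rows", "arguments": {"plan": [[[0.03,-0.015,0,0,1],[0.03,-0.015,0,0,1]]]}}

```text
time_s: 9.75
position: [0.4991, 0.154, 0.0229]
tcp_rot: [[0.893, -0.45, -0.0], [-0.45, -0.893, 0.0], [-0.0, 0.0, -1.0]]
force: [0.3, 0.9, 0.4]
opening: 0.006
```

Call:
{"name": "send_rows", "arguments": {"plan": [[[0.03,-0.015,0,0,1],[0.03,-0.015,0,0,1]]]}}

```text
time_s: 9.95
position: [0.5009, 0.1531, 0.0229]
tcp_rot: [[0.893, -0.45, -0.0], [-0.45, -0.893, 0.0], [-0.0, 0.0, -1.0]]
force: [-0.3, -1.0, -0.4]
opening: 0.006
```

Call:
{"name": "send_rows", "arguments": {"plan": [[[0.03,-0.015,0,0,1],[0.03,-0.015,0,0,1]]]}}

```text
time_s: 10.15
position: [0.5027, 0.1522, 0.0229]
tcp_rot: [[0.893, -0.45, -0.0], [-0.45, -0.893, 0.0], [-0.0, 0.0, -1.0]]
force: [-1.3, 0.3, -0.0]
opening: 0.004
```

Call:
{"name": "send_rows", "arguments": {"plan": [[[0.03,-0.015,0,0,1],[0.03,-0.015,0,0,1]]]}}

```text
time_s: 10.35
position: [0.5045, 0.1513, 0.023]
tcp_rot: [[0.893, -0.449, 0.0], [-0.449, -0.893, 0.0], [0.0, -0.0, -1.0]]
force: [-0.0, 0.4, 0.6]
opening: 0.003
```

Still sliding freely, so I check the wrist view before continuing.

Run:
```python
from h import *
d=snap('wrist','wrist4')
for c in ['wrist']:
    for t in ['wedge_butt','wedge','corner_pad','short_corner']:
        print(c,t,[(np.round(r['at'],3).tolist(),round(r['conf'],2)) for r in mark_of(c,t)])
```

```text
wrist wedge_butt [([0.488, 0.015, 0.015], 0.92), ([0.516, 0.143, 0.009], 0.65)]
wrist wedge [([0.51, 0.298, 0.003], 0.82), ([0.555, 0.127, -0.002], 0.73), ([0.444, 0.03, 0.0], 0.66)]
wrist corner_pad [([0.578, 0.109, 0.053], 0.88)]
wrist short_corner []
```

View pics/wrist4.png

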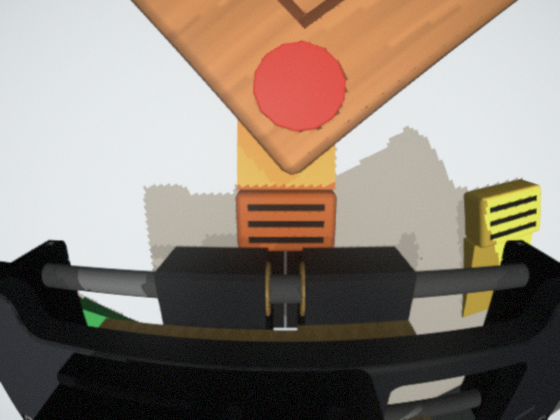

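Call:
{"name": "send_rows", "arguments": {"plan": [[[0.03,-0.015,0,0,1],[0.03,-0.015,0,0,1]]]}}

```text
time_s: 10.8
position: [0.506, 0.1505, 0.0229]
tcp_rot: [[0.893, -0.449, -0.001], [-0.449, -0.893, 0.0], [-0.001, 0.0, -1.0]]
force: [-0.0, 0.4, 0.8]
opening: 0.003
```

Call:
{"name": "send_rows", "arguments": {"plan": [[[0.03,-0.015,0,0,1],[0.03,-0.015,0,0,1]]]}}

```text
time_s: 11.0
position: [0.508, 0.1495, 0.0229]
tcp_rot: [[0.893, -0.449, -0.0], [-0.449, -0.893, -0.0], [-0.0, 0.0, -1.0]]
force: [-0.6, 0.5, 0.8]
opening: 0.005
```

Call:
{"name": "send_rows", "arguments": {"plan": [[[0.03,-0.015,0,0,1],[0.02,-0.01,0,0,1]]]}}

```text
time_s: 11.2
position: [0.5091, 0.1489, 0.0229]
tcp_rot: [[0.893, -0.45, -0.001], [-0.45, -0.893, 0.0], [-0.001, 0.0, -1.0]]
force: [-2.6, 1.7, 2.3]
opening: 0.004
```

Call:
{"name": "send_rows", "arguments": {"plan": [[[0.02,-0.01,0,0,1],[0,0,0,0,1]]]}}

```text
time_s: 11.4
position: [0.5092, 0.1487, 0.0229]
tcp_rot: [[0.893, -0.45, -0.002], [-0.45, -0.893, 0.0], [-0.002, 0.001, -1.0]]
force: [-2.6, 1.4, 2.6]
opening: 0.009
```

Call:
{"name": "send_rows", "arguments": {"plan": [[[0.03,-0.015,0,0,1],[0,0,0,0,1]]]}}

```text
time_s: 11.6
position: [0.5095, 0.1484, 0.0229]
tcp_rot: [[0.893, -0.45, -0.003], [-0.45, -0.893, 0.0], [-0.003, 0.001, -1.0]]
force: [-4.0, 2.8, 3.4]
opening: 0.003
```

Call:
{"name": "send_rows", "arguments": {"plan": [[[0.03,-0.015,0,0,1],[0,0,0,0,1]]]}}

```text
time_s: 11.8
position: [0.5097, 0.1481, 0.0229]
tcp_rot: [[0.893, -0.45, -0.005], [-0.45, -0.893, 0.0], [-0.004, 0.002, -1.0]]
force: [-5.6, 3.3, 4.9]
opening: 0.007
```

The push reached 6.5 N with almost no travel, so the wedge bears on the foot. I back off, rise and move over the disc.

Call:
{"name": "send_rows", "arguments": {"plan": [[[-0.2,0.1,0,0,1],[-0.4,0.2,0,0,1],[-0.2,0.1,0.2,0,1],[0,0,0.8,0.3,1],[0,0,0.9,0.3,1],[0,0,0.9,0.6,1],[0,0,0.8,0.6,1],[0,0,0,0.6,1],[0,0,0,0.6,1],[0,0,0,0,1]]]}}

```text
time_s: 12.8
position: [0.4878, 0.1597, 0.1316]
tcp_rot: [[0.986, -0.165, 0.001], [-0.165, -0.986, -0.0], [0.001, -0.0, -1.0]]
force: [-0.3, 0.9, -0.4]
opening: 0.006
```

Run:
```python
from h import *
s=bot.read_state(); print(s['time_s'],s['position'],s['tcp_rot'][:,0],s['force'])
for c in ['wrist','top','scene']:
    snap(c,c+'5')
    for t in ['wedge_butt','wedge_tip','wedge','corner_pad','board','shaker','bail_jar']:
        print(c,t,[(np.round(r['at'],3).tolist(),round(r['conf'],2)) for r in mark_of(c,t)])
```

```text
12.8 [0.48784644 0.15974855 0.13161738] [ 0.98626619 -0.16515688  0.00148586] [-0.30277997  0.94903287 -0.3615065 ]
wrist wedge_butt [([0.518, 0.14, 0.008], 0.79), ([0.546, 0.334, 0.014], 0.77), ([0.487, 0.022, 0.011], 0.71)]
wrist wedge_tip [([0.398, 0.04, -0.001], 0.75), ([0.479, 0.274, -0.003], 0.55)]
wrist wedge [([0.445, 0.031, -0.0], 0.74), ([0.561, 0.126, 0.003], 0.64), ([0.505, 0.299, 0.0], 0.59)]
wrist corner_pad [([0.577, 0.107, 0.052], 0.86)]
wrist board []
wrist shaker [([0.521, 0.141, 0.008], 0.37)]
wrist bail_jar [([0.495, -0.12, -0.0], 0.66), ([0.56, 0.125, -0.002], 0.53)]
top wedge_butt [([0.519, 0.145, 0.01], 0.67), ([0.489, 0.021, 0.013], 0.61), ([0.539, 0.332, 0.01], 0.58), ([0.584, -0.422, -0.003], 0.46)]
top wedge_tip [([0.598, 0.105, 0.001], 0.67)]
top wedge [([0.444, 0.032, -0.002], 0.73), ([0.508, 0.301, 0.001], 0.49), ([0.559, 0.122, 0.001], 0.44)]
top corner_pad [([0.58, 0.111, 0.054], 0.46), ([0.665, 0.055, 0.002], 0.2)]
top board [([0.662, 0.05, -0.0], 0.86)]
top shaker [([0.674, 0.122, 0.058], 0.71)]
top bail_jar [([0.496, -0.122, 0.001], 0.82), ([0.689, 0.035, 0.059], 0.62)]
scene wedge_butt [([0.538, 0.33, 0.011], 0.92), ([0.488, 0.019, 0.017], 0.74), ([0.519, 0.142, 0.015], 0.55)]
scene wedge_tip [([0.472, 0.27, -0.003], 0.82), ([0.598, 0.104, 0.005], 0.8), ([0.398, 0.04, 0.001], 0.76), ([0.518, 0.143, 0.01], 0.62)]
scene wedge [([0.446, 0.03, -0.0], 0.75), ([0.561, 0.125, -0.002], 0.67), ([0.509, 0.298, -0.001], 0.61), ([0.6, 0.104, 0.005], 0.48)]
scene corner_pad []
scene board [([0.663, 0.057, -0.002], 0.76), ([0.56, 0.127, 0.001], 0.65), ([0.604, 0.103, 0.002], 0.2)]
scene shaker [([0.671, 0.118, 0.057], 0.79), ([0.517, 0.143, 0.013], 0.56)]
scene bail_jar [([0.691, 0.036, 0.053], 0.66), ([0.498, -0.123, 0.0], 0.64)]
```

View pics/wrist5.png

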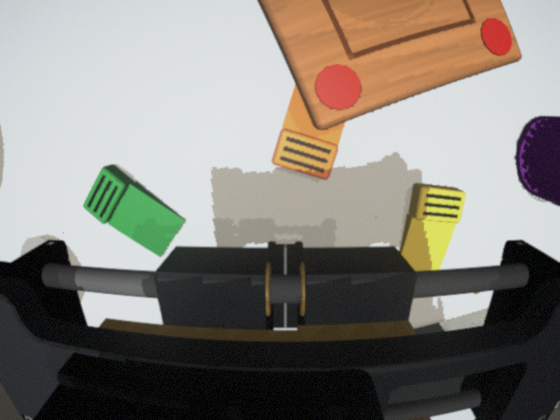

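Run:
```python
from h import *
print(imaging.capture('wrist')['T_tool_cam'].round(3))
```

```text
[[-0.001 -0.964 -0.267  0.072]
 [ 1.    -0.001  0.     0.   ]
 [-0.    -0.267  0.964 -0.144]
 [ 0.     0.     0.     1.   ]]
```

Call:
{"name": "send_rows", "arguments": {"plan": [[[0.75,-0.4,0,0,1],[0.75,-0.4,0,0,1],[0.75,-0.4,0,0,1],[0.65,-0.36,0,0,1],[0,0,-0.5,0,1],[0,0,-0.5,0,1],[0,0,0,0,1],[0,0,0,0,1]]]}}

```text
time_s: 14.85
position: [0.5747, 0.1128, 0.1008]
tcp_rot: [[0.986, -0.165, -0.001], [-0.165, -0.986, -0.0], [-0.001, 0.0, -1.0]]
force: [0.1, -0.0, -0.2]
opening: 0.009
```

Call:
{"name": "send_rows", "arguments": {"plan": [[[0,0,-0.4,0,1],[0,0,-0.3,0,1],[0,0,-0.1,0,1],[0,0,0,0,1]]]}}

```text
time_s: 15.25
position: [0.5743, 0.1129, 0.0762]
tcp_rot: [[0.986, -0.165, -0.002], [-0.165, -0.986, 0.0], [-0.002, 0.0, -1.0]]
force: [-0.5, -0.5, 0.2]
opening: 0.005
```

Call:
{"name": "send_rows", "arguments": {"plan": [[[0,0,-0.04,0,1],[0,0,-0.04,0,1],[0,0,0,0,1]]]}}

```text
time_s: 15.55
position: [0.575, 0.1128, 0.0746]
tcp_rot: [[0.986, -0.165, 0.0], [-0.165, -0.986, -0.0], [0.0, -0.0, -1.0]]
force: [-0.0, -0.2, -0.3]
opening: 0.006
```

Call:
{"name": "send_rows", "arguments": {"plan": [[[0,0,-0.03,0,1],[0,0,0,0,1]]]}}

```text
time_s: 15.75
position: [0.5751, 0.1128, 0.0744]
tcp_rot: [[0.986, -0.165, 0.001], [-0.165, -0.986, -0.0], [0.001, -0.0, -1.0]]
force: [-1.2, -0.1, 4.6]
opening: 0.007
```

Call:
{"name": "send_rows", "arguments": {"plan": [[[0,0,-0.03,0,1],[0,0,0,0,1]]]}}

```text
time_s: 15.95
position: [0.5751, 0.1129, 0.0742]
tcp_rot: [[0.986, -0.165, 0.001], [-0.165, -0.986, -0.0], [0.001, -0.0, -1.0]]
force: [-2.7, 0.1, 9.6]
opening: 0.007
```

Call:
{"name": "send_rows", "arguments": {"plan": [[[0,0,-0.03,0,1],[0,0,0,0,1]]]}}

```text
time_s: 16.15
position: [0.575, 0.1129, 0.0741]
tcp_rot: [[0.986, -0.165, 0.001], [-0.165, -0.986, -0.0], [0.001, -0.0, -1.0]]
force: [-4.4, -0.1, 13.3]
opening: 0.002
```

The disc takes 13 N and moves only 0.3 mm, so the corner no longer sinks. I hold and check.

Call:
{"name": "send_rows", "arguments": {"plan": [[[0,0,0,0,1],[0,0,0,0,1],[0,0,0,0,1],[0,0,0,0,1],[0,0,0,0,1],[0,0,0,0,1],[0,0,0,0,1],[0,0,0,0,1]]]}}

```text
time_s: 16.95
position: [0.5751, 0.1129, 0.0741]
tcp_rot: [[0.986, -0.165, 0.001], [-0.165, -0.986, -0.0], [0.001, -0.0, -1.0]]
force: [-2.7, -0.1, 14.4]
opening: 0.005
```

Run:
```python
from h import *
for c in ['wrist','top','scene']:
    snap(c,c+'6')
    for t in ['wedge_butt','wedge_tip','wedge','corner_pad','board','shaker','bail_jar']:
        print(c,t,[(np.round(r['at'],3).tolist(),round(r['conf'],2)) for r in mark_of(c,t)])
s=bot.read_state(); print(s['time_s'],s['position'],s['force'])
```

```text
wrist wedge_butt [([0.486, 0.019, 0.011], 0.97)]
wrist wedge_tip [([0.691, 0.037, 0.053], 0.32), ([0.661, 0.06, 0.0], 0.18)]
wrist wedge [([0.508, 0.299, -0.0], 0.66)]
wrist corner_pad [([0.578, 0.107, 0.054], 0.92)]
wrist board [([0.663, 0.058, -0.001], 0.7)]
wrist shaker [([0.674, 0.117, 0.056], 0.72)]
wrist bail_jar [([0.497, -0.122, -0.004], 0.86), ([0.692, 0.038, 0.052], 0.6)]
top wedge_butt [([0.485, 0.019, 0.015], 0.67), ([0.539, 0.331, 0.01], 0.46)]
top wedge_tip [([0.402, 0.04, 0.002], 0.69)]
top wedge [([0.446, 0.028, -0.002], 0.72), ([0.585, -0.418, -0.0], 0.56), ([0.508, 0.301, 0.003], 0.55), ([0.67, 0.12, 0.055], 0.26)]
top corner_pad [([0.668, 0.12, 0.057], 0.35)]
top board [([0.664, 0.052, 0.0], 0.69)]
top shaker [([0.667, 0.118, 0.053], 0.51)]
top bail_jar [([0.498, -0.121, 0.001], 0.76), ([0.692, 0.034, 0.056], 0.57), ([0.587, -0.417, -0.0], 0.5)]
scene wedge_butt [([0.537, 0.329, 0.014], 0.95), ([0.484, 0.017, 0.013], 0.73), ([0.519, 0.141, 0.014], 0.7)]
scene wedge_tip [([0.4, 0.038, -0.002], 0.93), ([0.472, 0.27, 0.002], 0.88), ([0.598, 0.102, 0.002], 0.83)]
scene wedge [([0.508, 0.298, -0.003], 0.94), ([0.559, 0.124, 0.002], 0.88)]
scene corner_pad []
scene board [([0.665, 0.063, -0.007], 0.56)]
scene shaker [([0.671, 0.117, 0.056], 0.51), ([0.449, -0.484, -0.001], 0.28)]
scene bail_jar [([0.498, -0.12, 0.002], 0.74), ([0.693, 0.034, 0.053], 0.59)]
18.15 [0.57499986 0.11289529 0.07409247] [-3.42561803 -0.37314437 13.77925323]
```

View pics/wrist6.png

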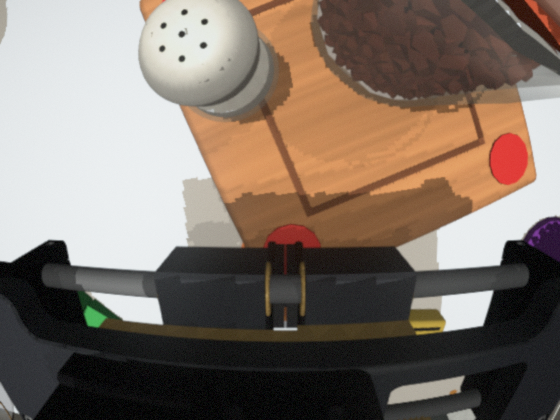

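View pics/scene6.png

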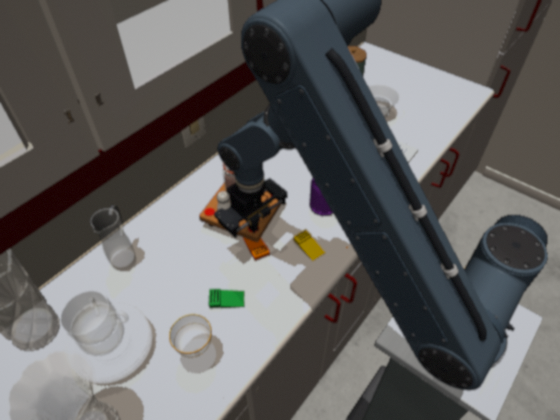

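The fingertips sit on the red disc (wrist 290,240), jar and shaker stand, and the board is where it started. The force is steady at about 14 N. I hand in.

Run:
```python
from h import *
print(bot.hand_in())
s=bot.read_state(); print(s['time_s'],s['position'],s['force'])
```

```text
the job is handed in; nothing more can be done
None
the job is handed in; nothing more can be done
```

I pushed the orange wedge thin end first under the short foot and handed the job in at about 18 s, still pressing the red disc with about 14 N. The hand-in gives no verdict.

- **Push:** the wedge slid with about 1 N or less. Then the push climbed to 6.5 N with under 1 mm of further travel, so I took it as bearing on the foot and backed the fingers off.
- **Rocking test:** with the shut fingertips on the disc, the force rose from 4.6 to 14 N while the tip sank only 0.3 mm, so the corner no longer gives way. The fingertips met the disc about 57.4 mm above the worktop, against 57 mm nominal, which fits a level board. I did not measure the board's tilt directly.
- **Position:** in the last pictures the wedge tip is about 20 mm past the foot's axis and the foot is within a few mm of the wedge's middle line. The board is at its starting place within the few-mm accuracy of the cameras, and the jar and shaker are upright. The fingers are well clear of the wedge.
- **Weaker checks:** with the arm over the board, only the scene camera still saw the wedge. The networks also gave a few false or misplaced reports, which I ignored. I saw no sign that the glass, note pad or teaspoon moved, but I did not measure them.

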